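Close the rivet of an ink swatch book on the mallet-struck rivet setter

ROBOT

A 6-joint arm with a two-finger parallel gripper is mounted at the origin on a cart in front of the work surface, level with it; the furniture and walls round the work are solid. World frame = base frame: x ahead of the robot, y to its left, z up, the work surface at z = 0. Lengths are in mm, angles in rad, forces in N, time in s.
With the tool pointing down it reaches from about 350 to 775 mm from the base axis. Payload 5.5 kg.
Tool frame: the origin (TCP) lies at the very end of the fingers, on their centre line; the grasp point (between the pads) lies 19 mm behind it (ctrl.tcp_to_grasp is the distance from the TCP to the grasp point, in mm); z points along the fingers, y is the line along which they close (so a half turn about z gives the same grasp; the last joint's range is limited). The gripper opens to 85 mm and grips with 20 to 120 N. Pads are 22 mm wide; open, the fingers measure 114 mm over their backs; the gripper's body (76 mm by 85 mm) begins 54 mm behind the grasp point. The pads swing forward as they close: fully open they stand 13 mm farther back than shut.
Start: joints at [-1.433, 0.313, 0.046, 1.304, 0, 1.431], TCP at [157.683, -553.002, 204.523] pointing down, gripper open.
Joint ranges: [-2.76, 2.76], [-0.86, 1.69], [-1.03, 1.26], [-2.2, 2.34], [-1.47, 1.5], [-3.14, 3.14]. Speed limits (rad/s): [2.57, 2.57, 3.14, 3.14, 3.14, 3.14].

INTERFACE

Orientations are given as a unit quaternion [w, x, y, z].
In Python, from plant import ctrl gives the robot as it stands. Calls block until the motion is done:
- ctrl.move_ptp(position, orientation): joint-space move of the TCP to a pose.
- ctrl.servo_line(position, feed=150, frame=None): straight line of the TCP; frame=None keeps the orientation; feed is the mean speed in mm/s.
- ctrl.movej(angles): joint-space move.
- ctrl.gripper_to(opening, f_grip=None): finger opening in mm; f_grip is the grip in N (None keeps the last); returns when the fingers have stopped.
- ctrl.hold(seconds).
- ctrl.inverse_kinematics(position, orientation): joint angles nearest the present ones, or None.
- ctrl.camera(name): name is "scene" or "top" or "wrist"; returns a dict with "frame" (400x640x3 uint8, red, green, blue), "depth" (400x640 float32, mm along the optical axis (not along the pixel's ray), 0 where there is no reading), "camera_matrix" (3x3 intrinsics, pixels), "rvec" (rotation vector, rad) and "tvec" (3), from world to camera coordinates, as OpenCV has them; the wrist camera has in their place "T_tool_cam" (4x4, takes a point from camera to tool coordinates, whose origin is the TCP and whose axes are the flange's). Camera axes: x right, y down, z forward; pixel columns grow to the right and rows downward; lengths in mm; the calibration is good to about 2 mm. The wrist camera is an equidistant fisheye: a pixel r from the principal point sees the ray r / f radians off the axis. A picture is of the moment at which its call begins: read the wrist's pose just before it.
A pose or a line that the arm cannot do raises ctrl.PlanningError and nothing moves.
- ctrl.finish_job(): hands the job in; it is judged then, once.
Trained networks look in a picture, given as the dict that the camera call returned (one of the last four; its "shot" number tells which), for a name from the list of things; names that differ only in an ending like _2 or _b are one class to them, and where a whole thing is asked for, a point or a joint stands for the part that bears it (a point fixed in the world has none). Each returns a list of dicts, best first, with "score" (0 to 1); they miss things now and then, are a little off and sometimes report something else, mostly with a low value. They report only what shows in the picture. A call takes as long as a camera call.
- ctrl.cut_out(query, picture): "mask" (400x640 bool, what is visible of it) and "extent" ([left, top, right, bottom] in pixels, round what is visible of it).
- ctrl.pinpoint(query, picture): "point" ([column, row] in pixels: a listed point, or the origin of a listed thing).
Readings, each from a call of its own:
- ctrl.read_time(): time.
- ctrl.read_joints(): joint angles.
- ctrl.read_qd(): joint speeds.
- ctrl.read_effort(): joint torques, N m.
- ctrl.read_ee_pos(): TCP position.
- ctrl.read_tcp_rot(): TCP orientation.
- ctrl.read_force(): force on the tool from outside, world axes, zero at the start.
- ctrl.read_torque(): the same for the moment, N m.
- ctrl.read_gripper_width(): finger opening in mm.
- ctrl.read_finger_force(): force on a finger pad.
Only numpy, scipy, OpenCV 4.12 (cv2) and the standard library are available. Lean on these libraries where they do the work, as an engineer would, in place of code of your own. Each camera call takes 0.05 s, during which the arm holds its last target. There are 200 camera calls.

TASK

Put the closed swatch book, whose brass rivet still stands proud, flat into the rivet setter, riveted end first, back against the end stop so that the rivet is under the punch, and let go of it. Then take the mallet by its handle and knock the sprung punch down with brisk blows of its head until the rivet is fully home; a slow push does not set a rivet, and the gripper must not touch punch or rivet. Leave the book in the setter, stand the mallet back on the table well clear of it without dropping it, and leave all other things where they are.

Things in the scene. Friction and masses are not known exactly. Their poses are not given: they have to be found in the camera images.
- setter: Dark iron bench rivet setter, fixed: base plate 215 x 94 x 12 mm, column at the back (x = 38 to 74 mm, 108 mm high), arm reaching forward to x = -19 mm at 79 to 117 mm height, upright sprung punch at its end (tip at z = 73 mm when up). Origin: on the table, below the punch axis. Its open mouth is the -x side, roughly toward the robot.
- nest (a point): Point on the nest's floor (z = 30 mm) below the punch; axes as the setter's. The floor is a level strip 34 mm wide from x = -115 mm to the stop, with 1 mm lower shoulders near the punch. Two side guides, 10 mm high, at y = +-25.5 mm (51 mm apart) from x = -24 to 16 mm, flared to 65 mm at x = -40 mm. End stop (11 mm high): face at x = +15.3 mm.
- punch_head (a point): Centre of the top face of the punch's steel head (26 mm across, face 20 mm across), 156 mm above the table when the punch is up; it moves down with the punch.
- punch (a joint): How far the punch is driven down, m: 0 up (its spring returns it there), end of travel 0.0255. With the book in place it meets the rivet head at about 0.018 and has the rivet home at about 0.024. The spring pushes back 3 N at the top and 8 N at the bottom; the rivet adds about 9 N.
- swatch_book: Closed swatch book, a stiff stack of boards 150 (x) x 46 (y) x 16 mm (z), 0.14 kg, lying flat. Origin: centre of its underside. The rivet is in its +x end, 15 mm from that end (x = +60 mm). Gripped across the 46 mm width at x = -15 to -40 mm, the gripper stays clear of the setter's arm.
- rivet (a joint): How far the rivet is pushed in, m: 0 standing proud (head underside 6 mm above the book), 0.006 fully home. It is a tight fit and stays where it is driven.
- rivet_top (a point): Top centre of the brass rivet head (14 mm across, 3 mm thick); 25 mm above the book's underside while proud, 19 mm when home.
- mallet: Wooden mallet standing on one face of its drum head (59 mm across, face 51 mm, 70 mm high, axis z), 0.42 kg, mostly head. Origin: centre of the lower face, the one to strike with. The level handle runs to x = -179 mm, its axis 35 mm above that face; from x = -28 to -100 mm it is 22 mm wide (y), 24 mm high, flat-sided; behind, 25 mm wide. Grip tightly (60 N or more), near the head.
- mallet_grip (a point): Point on the mallet's handle axis 55 mm from the head's axis, at x = -55 mm, z = 35 mm: the place to grip the handle across its 22 mm width, from above.
- brayer_left: Bystander: short ink roller lying on its bracket, 132 x 269 x 86 mm. Origin: centre of the underside.
- type_block: Bystander: lines of metal type, 51 x 34 x 23 mm. Origin: centre of the underside.
- h_block: Bystander: metal furniture block with H ends, 50 x 82 x 26 mm. Origin: centre of the underside.
- long_reglet: Bystander: steel reglet, 70 x 12 x 22 mm. Origin: centre of the underside.

How it is judged (in metres and radians):
On the way, in this order (a step that is already met when the one before it is completed fails the run):
1. the swatch book lies in the nest of the setter, its rivet (still proud) within 5 mm of the punch axis, let go (horizontal distance between rivet_top and punch_head below 0.005 m and z of swatch_book in the frame of setter between 0.026 and 0.035 m and angle between swatch_book's own z axis and vertical below 0.06 rad and angle between the x axis of swatch_book and the x axis of setter, either way round below 0.12 rad and value of joint rivet below 0.002 m and contact force between the fingers and swatch_book below 0.1 N), for 0.2 s.
2. a brisk blow: the mallet drives the punch past 6 mm at more than 0.05 m/s, with the book in place and the rivet not yet home (horizontal distance between rivet_top and punch_head below 0.005 m and z of swatch_book in the frame of setter between 0.026 and 0.035 m and angle between swatch_book's own z axis and vertical below 0.06 rad and angle between the x axis of swatch_book and the x axis of setter, either way round below 0.12 rad and value of joint punch above 0.006 m and velocity of joint punch above 0.05 m/s and distance between mallet and punch_head below 0.04 m and value of joint rivet below 0.0055 m).
At the end, for the whole second after the job is handed in: The rivet is in at least 4.8 of its 6 mm; the book lies flat and straight (7 deg) in the setter, rivet within 5 mm of the punch axis; the punch is back up (within 3 mm); the mallet rests on the table, its head 140 mm or more from the punch axis, off the setter (horizontal distance between rivet_top and punch_head below 0.005 m and z of swatch_book in the frame of setter between 0.026 and 0.035 m and angle between swatch_book's own z axis and vertical below 0.06 rad and angle between the x axis of swatch_book and the x axis of setter, either way round below 0.12 rad and value of joint rivet above 0.0048 m and value of joint punch below 0.003 m and height (world z) of mallet between -0.01 and 0.06 m and horizontal distance between mallet and setter above 0.14 m and contact force between mallet and setter below 0.05 N and linear speed of mallet below 0.03 m/s and linear speed of swatch_book below 0.02 m/s); the robot touches nothing.
It fails at once if the gripper or arm touches the punch or the rivet (contact force between any of the arm, the fingers and punch above 1 N or contact force between the fingers and rivet above 1 N).
It fails at once if the mallet is dropped or thrown (falls freely faster than 0.75 m/s) (linear speed of mallet above 0.75 m/s and contact force between the fingers and mallet below 0.1 N).
It fails at once if a bystander is moved more than 20 mm (distance of any of brayer_left, type_block, h_block, long_reglet from where it was at the start of the episode above 0.02 m).
It also fails if it takes over 53 s, if anything falls off the work surface, if the arm or the gripper's body presses on something with over 40 N, if the wrist force passes 120 N, or if a joint passes its speed limit or range.

## Working session

There is one attempt and no reset: what is moved stays moved. The work goes in short steps, each a Python script; the robot and the scene stay as the last script left them, time stands still between calls to the robot, and variables do not carry over. Pictures are saved under pics/ and viewed, at most 10 in all, crops included, and the job is handed in when it is done.

```bash
ls; mkdir -p pics
cat > h.py <<'E'
from plant import ctrl
import numpy as np, cv2
from scipy.spatial.transform import Rotation as R
def px2cam(p,c):
    K=c["camera_matrix"]; return np.array([(p[0]-K[0,2])/K[0,0],(p[1]-K[1,2])/K[1,1],1.])
def cloud(c,mask):
    v,u=np.nonzero(mask&(c["depth"]>0)); d=c["depth"][v,u]; K=c["camera_matrix"]
    P=np.stack([(u-K[0,2])/K[0,0]*d,(v-K[1,2])/K[1,1]*d,d],1)
    M=cv2.Rodrigues(np.array(c["rvec"],float))[0]
    return (P-np.array(c["tvec"]).ravel())@M
def onz(c,p,z):
    M=cv2.Rodrigues(np.array(c["rvec"],float))[0]; t=np.array(c["tvec"]).ravel()
    o=-M.T@t; r=M.T@px2cam(p,c); return o+r*(z-o[2])/r[2]
def save(c,n): cv2.imwrite(f"pics/{n}.png",c["frame"][:,:,::-1])
def quat(yaw,tilt=0):  # tool down, tool x at angle yaw -> R=Rz(yaw)*Rx(pi)
    q=(R.from_euler('z',yaw)*R.from_euler('x',np.pi)).as_quat(); return [q[3],q[0],q[1],q[2]]
E
python3 - <<'E'
from h import *
np.set_printoptions(precision=1,suppress=True)
Z={'nest':30,'punch_head':156,'swatch_book':0,'rivet_top':25,'mallet':0,'mallet_grip':35,'setter':0,'type_block':0,'h_block':0,'long_reglet':0,'brayer_left':0}
print(ctrl.read_tcp_rot())
for cn in('top','scene'):
    c=ctrl.camera(cn); save(c,cn+'0')
    for n,z in Z.items():
        for d in ctrl.pinpoint(n,c)[:2]: print(cn,n,round(d['score'],2),d['point'],onz(c,d['point'],z))
    for n in('swatch_book','mallet','setter'):
        for d in ctrl.cut_out(n,c)[:1]:
            P=cloud(c,d['mask']); print(n,d['score'],len(P),np.percentile(P,[1,50,99],axis=0).ravel())
            np.save(f'{cn}_{n}.npy',P)
E
```

```text
pics
[-0.   1.   0.1 -0. ]
top nest 0.84 [282.6, 188.9] [609.2  27.5  30. ]
top punch_head 0.52 [280.0, 187.2] [604.6  26.6 156. ]
top rivet_top 0.44 [253.9, 151.2] [719.6 115.5  25. ]
top mallet 0.9 [369.7, 217.9] [ 529.6 -234.4    0. ]
top mallet 0.25 [276.5, 257.7] [405.   42.6   0. ]
top mallet_grip 0.61 [365.5, 239.0] [ 467.6 -218.    35. ]
top mallet_grip 0.56 [221.4, 214.5] [530.2 203.6  35. ]
top setter 0.84 [284.1, 190.3] [607.1  24.8   0. ]
top setter 0.19 [223.7, 214.2] [531.5 203.9   0. ]
top type_block 0.59 [411.1, 196.7] [ 596.1 -358.5    0. ]
top h_block 0.55 [277.5, 258.9] [401.5  39.5   0. ]
top long_reglet 0.43 [318.5, 251.7] [425.4 -82.5   0. ]
top brayer_left 0.82 [255.1, 148.9] [730.6 115.4   0. ]
swatch_book 0.67 838 [464.5 151.4  -2.  531.5 206.4  15.2 597.6 262.2  23.1]
mallet 0.67 722 [ 353.7 -251.6   30.   484.1 -221.4   49.1  545.3 -199.5   74.1]
setter 0.56 2251 [473.4 -25.4   4.8 576.6  18.4  26.1 679.4  69.7 155.8]
scene nest 0.93 [309.7, 241.2] [589.2  16.3  30. ]
scene nest 0.42 [372.5, 278.4] [382.   86.6  30. ]
scene punch_head 0.65 [301.7, 198.1] [6
[... 294 characters left out ...]
.7   35. ]
scene setter 0.67 [305.9, 252.0] [596.3  26.3   0. ]
scene type_block 0.7 [245.6, 258.1] [722.9 118.5   0. ]
scene type_block 0.53 [365.5, 193.9] [ 584.7 -331.1    0. ]
scene h_block 0.81 [372.4, 277.4] [398.3  47.6   0. ]
scene long_reglet 0.67 [383.4, 247.0] [423.2 -83.7   0. ]
scene long_reglet 0.45 [306.3, 241.9] [618.7 -15.1   0. ]
scene brayer_left 0.85 [248.0, 254.8] [725.9 103.7   0. ]
scene brayer_left 0.6 [373.2, 214.2] [ 513.8 -227.2    0. ]
swatch_book 0.67 1232 [460.9 149.8  -1.8 525.8 211.9  14.9 592.1 266.   23.5]
mallet 0.63 1007 [ 342.2 -249.4    2.7  486.3 -212.8   42.6  539.5 -197.6   71.1]
setter 0.94 2980 [470.5 -23.8   0.6 592.4  35.8  29.3 680.   70.9 153.7]
```

Run:
```python
import cv2,numpy as np
a=cv2.imread('pics/top0.png')[110:310,170:470]; b=cv2.imread('pics/scene0.png')[130:330,170:470]
cv2.imwrite('pics/c1.png',cv2.resize(np.vstack([a,b]),None,fx=1.5,fy=1.5,interpolation=cv2.INTER_CUBIC))
# rectangle fits
for cn in('top','scene'):
    for n,(lo,hi) in {'swatch_book':(10,19),'mallet':(25,80),'setter':(5,20)}.items():
        P=np.load(f'{cn}_{n}.npy'); Q=P[(P[:,2]>lo)&(P[:,2]<hi)][:,:2].astype(np.float32)
        print(cn,n,len(Q),cv2.minAreaRect(Q))
    P=np.load(f'{cn}_setter.npy'); Q=P[P[:,2]>148]; print('punch top',Q.mean(0),len(Q)); Q=P[(P[:,2]>105)&(P[:,2]<125)]; print('arm',cv2.minAreaRect(Q[:,:2].astype(np.float32)))
    P=np.load(f'{cn}_swatch_book.npy'); Q=P[P[:,2]>19]; print('rivet',np.median(Q,0),len(Q))
    P=np.load(f'{cn}_mallet.npy'); Q=P[P[:,2]>62]; print('mhead',np.median(Q,0),len(Q),(Q.min(0)+Q.max(0))/2)
    Q=P[(P[:,2]<52)&(P[:,2]>40)&(P[:,0]<480)]; print('handle',cv2.fitLine(Q[:,:2].astype(np.float32),cv2.DIST_HUBER,0,.01,.01).ravel())
```

```text
top swatch_book 701 ((531.0103759765625, 207.96530151367188), (149.80508422851562, 46.25704574584961), 38.004127502441406)
top mallet 715 ((448.7528076171875, -230.64852905273438), (195.33538818359375, 56.535240173339844), 3.358448028564453)
top setter 1014 ((578.3843994140625, 22.32026481628418), (94.06511688232422, 214.18841552734375), 87.2667236328125)
punch top [600.9247499   20.89861867 154.53314882] 71
arm ((628.9437866210938, 20.596736907958984), (37.89556884765625, 91.29855346679688), 85.17058563232422)
rivet [541.66008864 218.68483114  20.53277185] 72
mhead [ 520.47299682 -225.84188232   68.88641507] 304 [ 520.41849955 -227.1387424    70.02415754]
handle [ 9.9707067e-01 -7.6485462e-02  4.1537094e+02 -2.2019293e+02]
scene swatch_book 929 ((529.3338623046875, 206.27767944335938), (149.4453125, 51.54233169555664), 36.852020263671875)
scene mallet 869 ((441.8176574707031, -211.93121337890625), (57.928611755371094, 201.57952880859375), 80.86345672607422)
scene setter 924 ((575.9784545898438, 21.732601165771484), (100.31731414794922, 215.9170379638672), 87.18143463134766)
punch top [597.40834192  23.13525567 153.33150805] 63
arm ((623.6240234375, 20.913795471191406), (40.77293014526367, 88.61639404296875), 88.2305679321289)
rivet [573.50230614 243.7933085   23.38603078] 27
mhead [ 516.00594996 -221.3846606    68.59297921] 163 [ 515.36669935 -225.76492178   67.33770135]
handle [ 9.9788076e-01 -6.5068714e-02  4.0769699e+02 -2.1566457e+02]
```

View pics/c1.png

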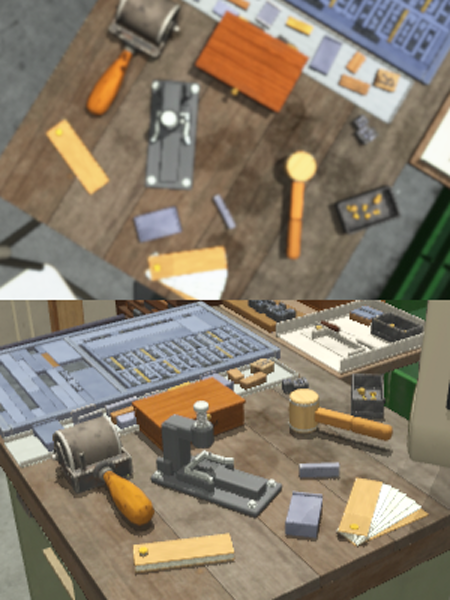

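The composite picture shows the book at the left of the top view, with its rivet at the far upper-left end. The mallet's handle points toward the robot, and the setter sits in the middle with its mouth toward the robot. This agrees with the fits, so I'll pick up the book.

```bash
cat >> h.py <<'E'
S0=np.array([600.,21.]); SY=np.deg2rad(-2.8)
def sxy(x,y,S=S0): return S+np.array([x*np.cos(SY)-y*np.sin(SY), x*np.sin(SY)+y*np.cos(SY)])
def wproj(c,T,P):   # world points -> wrist pixel ; T=4x4 world<-tool
    Pc=np.linalg.inv(T@c["T_tool_cam"])@np.r_[P,1]; r=np.hypot(Pc[0],Pc[1]); th=np.arctan2(r,Pc[2]); K=c["camera_matrix"]
    return np.array([K[0,2]+K[0,0]*th*Pc[0]/r, K[1,2]+K[1,1]*th*Pc[1]/r])
def toolT():
    q=ctrl.read_tcp_rot(); T=np.eye(4); T[:3,:3]=R.from_quat([q[1],q[2],q[3],q[0]]).as_matrix(); T[:3,3]=ctrl.read_ee_pos(); return T
def wonz(c,T,p,z):  # wrist pixel -> world at height z
    K=c["camera_matrix"]; d=np.array([(p[0]-K[0,2]),(p[1]-K[1,2])]); r=np.hypot(*d); th=r/K[0,0]
    ray=np.array([np.sin(th)*d[0]/r,np.sin(th)*d[1]/r,np.cos(th)]); M=T@c["T_tool_cam"]
    o=M[:3,3]; w=M[:3,:3]@ray; return o+w*(z-o[2])/w[2]
E
python3 - <<'E'
from h import *
np.set_printoptions(precision=1,suppress=True)
t=lambda s:print(s,round(ctrl.read_time(),2),ctrl.read_ee_pos(),ctrl.read_force(),ctrl.read_gripper_width())
a=np.deg2rad(37.5); g=np.array([530,207])-27*np.array([np.cos(a),np.sin(a)])
t('start')
ctrl.move_ptp([*g,70],quat(a)); t('above')
T=toolT(); c=ctrl.camera('wrist'); save(c,'w1')
for d in ctrl.pinpoint('rivet_top',c)[:2]: print(d['score'],d['point'],wonz(c,T,d['point'],25))
ctrl.servo_line([*g,3]); t('down')
ctrl.gripper_to(40,50); t('grip')
ctrl.servo_line([*g,80],feed=200); t('up')
q=sxy(-177,0); ctrl.move_ptp([*q,80],quat(SY)); t('stage')
T=toolT(); c=ctrl.camera('wrist'); save(c,'w2')
for n,z in(('rivet_top',25+77),('nest',30),('punch_head',156),('setter',0)):
    for d in ctrl.pinpoint(n,c)[:2]: print(n,d['score'],d['point'],wonz(c,T,d['point'],z))
E
```

```text
start 1.5 [ 157.7 -553.   204.5] [-0.6  0.   0.3] 85.29671831671841
above 4.42 [509.1 189.9  70.1] [-0.1  0.4 -0.1] 85.04438216229967
0.66 [317.3, 87.6] [580.1 244.5  25. ]
0.51 [452.1, 374.8] [442.9 -54.7  25. ]
down 5.12 [508.9 190.5   3.3] [-0.9 -0.2  0.7] 85.2508250342668
grip 5.63 [508.7 190.6   3.2] [-0.3  0.9  0.7] 40.01789453717799
up 6.17 [508.7 190.6  80. ] [-0.1 -0.6 -0.1] 39.89380198421202
stage 6.92 [423.6  29.9  79.6] [ 0.7 -0.6  0.4] 40.196801240159566
rivet_top 0.49 [68.4, 50.4] [554.7 173.6 102. ]
nest 0.54 [120.8, 96.1] [525.9 184.1  30. ]
```

```bash
python3 -c "
from h import *
c=ctrl.camera('top'); save(c,'top1')
a=cv2.imread('pics/w1.png');b=cv2.imread('pics/w2.png')
o=cv2.resize(np.hstack([a,b]),(800,250)); o2=cv2.resize(cv2.imread('pics/top1.png')[110:310,170:470],(525,350)); o2=cv2.copyMakeBorder(o2,0,0,0,275,0)
cv2.imwrite('pics/c2.png',np.vstack([o,o2]))
print(ctrl.read_finger_force())
"
```

```text
0.0
```

View pics/c2.png

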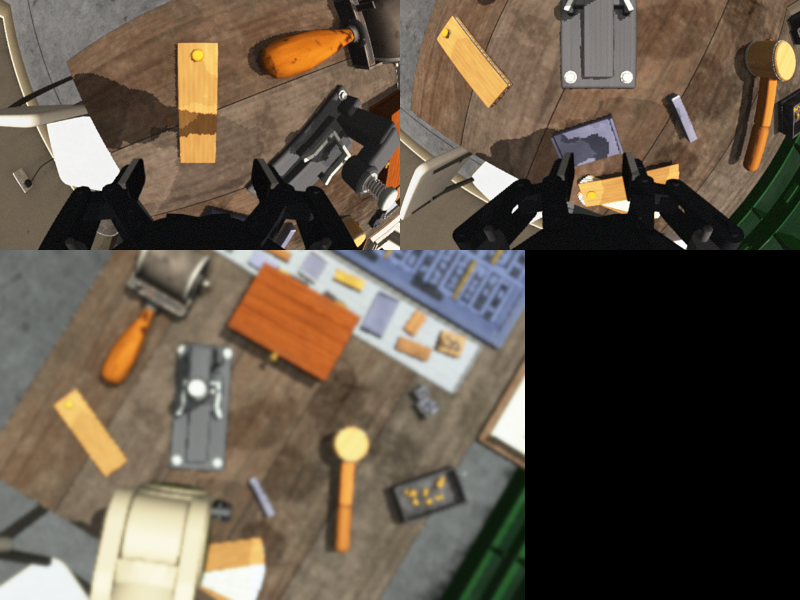

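The grip missed: the top view at (90,430) shows the book untouched where it was, so the fingers must have closed above it or without holding. I'll retry more narrowly and watch force and width as I go.

Run:
```python
from h import *
np.set_printoptions(precision=1,suppress=True)
t=lambda s:print(s,round(ctrl.read_time(),2),ctrl.read_ee_pos(),ctrl.read_force(),round(ctrl.read_gripper_width(),1),ctrl.read_finger_force())
a=np.deg2rad(37.5); g=np.array([530,207])-27*np.array([np.cos(a),np.sin(a)])
ctrl.move_ptp([*g,50],quat(a))
ctrl.gripper_to(60); t('60')
ctrl.servo_line([*g,3]); t('z3')
c=ctrl.camera('scene'); save(c,'s2'); c=ctrl.camera('wrist'); save(c,'w3')
ctrl.gripper_to(44,50); t('g44')
c=ctrl.camera('scene'); save(c,'s3')
a=cv2.imread('pics/s2.png')[180:380,180:380];b=cv2.imread('pics/s3.png')[180:380,180:380]
w=cv2.resize(cv2.imread('pics/w3.png'),(320,200))
cv2.imwrite('pics/c3.png',np.vstack([cv2.resize(np.hstack([a,b]),(800,400)),cv2.copyMakeBorder(w,0,0,0,480,0)]))
```

```text
60 8.32 [508.7 189.6  50.5] [-0.2  0.1  0.8] 59.8 0.0
z3 8.79 [508.3 190.3   3. ] [-1.2  0.4  1.1] 60.0 0.0
g44 9.19 [509.  190.7   3.6] [-0.3  0.1  0.5] 43.9 0.0
```

View pics/c3.png

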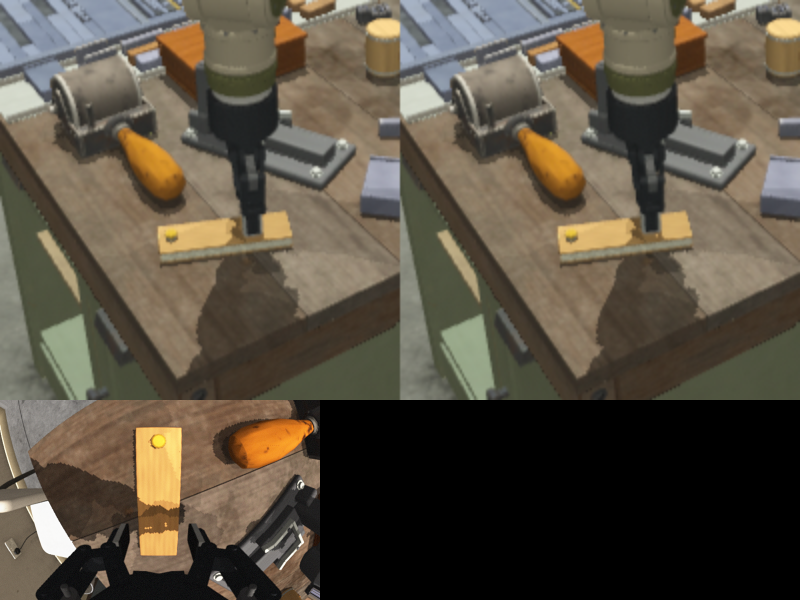

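In the scene picture the fingertips hover above the book at a commanded z of 3. The true fingertip height therefore differs from the reading, so I'll feel for the table in small steps with the fingers straddling the book.

Run:
```python
from h import *
np.set_printoptions(precision=1,suppress=True)
print('tcp_to_grasp',ctrl.tcp_to_grasp)
p=ctrl.read_ee_pos()[:2]; a=np.deg2rad(37.5); g=np.array([530,207])-27*np.array([np.cos(a),np.sin(a)])
ctrl.gripper_to(58)
for z in range(0,-34,-3):
    try: ctrl.servo_line([*g,z],feed=60)
    except ctrl.PlanningError as e: print(z,e);break
    f=ctrl.read_force(); print(z,ctrl.read_ee_pos()[2],f,round(ctrl.read_time(),2))
    if abs(f[2])>4: break
z=ctrl.read_ee_pos()[2]+3
ctrl.servo_line([*g,z],feed=60)
ctrl.gripper_to(40,50); print(z,ctrl.read_gripper_width(),ctrl.read_finger_force(),ctrl.read_force(),ctrl.read_time())
```

```text
tcp_to_grasp 18.700000000000003
0 -0.35666537950968663 [-0.5  0.3 -0.9] 9.78
-3 -3.3086651656146424 [ 1.  -0.  -0.1] 10.03
-6 -6.261335714743361 [0.3 1.1 0.3] 10.28
-9 -9.215235494610903 [-0.9 -0.1  0.4] 10.53
-12 -12.203883754897033 [ 0.5 -1.1 -0.5] 10.78
-15 -15.224100737540935 [ 0.7  0.8 -0.6] 11.03
-18 -18.23005277109207 [ 0.3 -0.4  0.5] 11.28
-21 -21.230845640160588 [-0.5  0.7 -0.4] 11.53
-24 -24.25564852253994 [-0.1 -0.2 -0.4] 11.78
-27 -27.25475503640939 [ 0.2 -0.   0.1] 12.03
-30 -30.248472548232133 [-0.5  0.3 -0.3] 12.28
-33 -31.419334002978548 [-3.5 -1.8 13.1] 12.53
-28.419334002978548 44.725366230184875 52.29204297065735 [0.1 0.5 3.9] 13.0417
```

The table is at about -31 reported with the fingers 58 mm open, so I'll take heights relative to that contact. The book is now gripped (44.7 mm, 52 N). I'll lift it, stage it, then slide it in while watching the force.

Run:
```python
from h import *
np.set_printoptions(precision=1,suppress=True)
S=np.array([602.,21.])
t=lambda s:print(s,round(ctrl.read_time(),2),ctrl.read_ee_pos(),ctrl.read_force(),round(ctrl.read_gripper_width(),1),round(ctrl.read_finger_force(),1))
p=ctrl.read_ee_pos()
ctrl.servo_line([p[0],p[1],40],feed=200); t('up')
q=sxy(-175,0,S); ctrl.move_ptp([*q,40],quat(SY)); t('stage')
ctrl.servo_line([*sxy(-163,0,S),4]); t('low')
c=ctrl.camera('scene'); save(c,'s4'); 
P=cloud(c,np.ones((400,640),bool)); m=(abs(P[:,0]-ctrl.read_ee_pos()[0])<80)&(abs(P[:,1]-ctrl.read_ee_pos()[1])<70)
for z in range(20,150,10):
    Q=P[m&(P[:,2]>=z)&(P[:,2]<z+10)]; print(z,len(Q),Q.min(0)[:2] if len(Q) else '',Q.max(0)[:2] if len(Q) else '')
c=ctrl.camera('top'); save(c,'top4'); 
a=cv2.imread('pics/s4.png')[140:340,220:420];b=cv2.imread('pics/top4.png')[140:290,210:360]
cv2.imwrite('pics/c4.png',np.hstack([cv2.resize(a,(400,400)),cv2.resize(b,(400,400))]))
```

```text
up 13.53 [508.6 190.5  39.4] [ 0.2  0.6 -0.9] 44.7 51.8
stage 14.28 [427.2  29.7  39.4] [ 0.1  0.  -0.9] 44.7 51.7
low 14.68 [439.1  29.9   3.6] [ 0.3 -0.1 -1.3] 44.7 51.8
20 317 [364.7  -4. ] [517.8  92.6]
30 149 [389.2   7.3] [516.9  59.7]
40 488 [389.8   3. ] [519.   68.6]
50 83 [393.1   2.5] [518.9  68.5]
60 59 [423.   -1.3] [445.   67.3]
70 33 [421.3 -21.7] [451.   79.4]
80 83 [420.3 -26.4] [451.4  86. ]
90 71 [418.8 -28. ] [451.   89.1]
100 106 [418.5 -30.1] [451.7  92.4]
110 99 [418.2 -30.5] [450.2  96. ]
120 103 [415.7 -35.3] [452.   97.9]
130 144 [416.1 -28.1] [451.1  97.7]
140 55 [419.   36.7] [448.4  72.3]
```

View pics/c4.png

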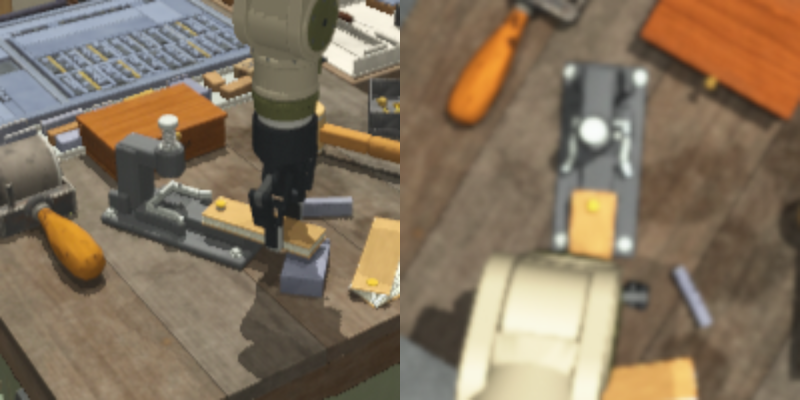

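The scene view shows the book level over the setter's plate, with its rivet at (220,205). In the top view the book and rivet (593,205) line up with the nest axis. Sliding it in to the stop.

Run:
```python
from h import *
np.set_printoptions(precision=1,suppress=True)
S=np.array([602.,21.])
t=lambda s:print(s,round(ctrl.read_time(),2),ctrl.read_ee_pos(),ctrl.read_force(),round(ctrl.read_gripper_width(),1),round(ctrl.read_finger_force(),1))
ctrl.servo_line([*sxy(-120,0,S),3.5],feed=80); t(-120)
for x in (-110,-102,-95,-91,-88,-86,-84,-82,-80,-78,-76):
    ctrl.servo_line([*sxy(x,0,S),3],feed=60); t(x)
    f=ctrl.read_force()
    if np.hypot(f[0],f[1])>8 or abs(f[2])>10: break
c=ctrl.camera('scene'); save(c,'s5'); 
for n,z in (('rivet_top',57),('punch_head',156)):
    for d in ctrl.pinpoint(n,c)[:1]: print(n,d['score'],onz(c,d['point'],z))
c=ctrl.camera('top'); save(c,'top5'); 
a=cv2.imread('pics/s5.png')[180:280,260:360];b=cv2.imread('pics/top5.png')[140:290,210:360]
cv2.imwrite('pics/c5.png',np.hstack([cv2.resize(a,(400,400),interpolation=2),cv2.resize(b,(400,400))]))
```

```text
-120 15.47 [481.5  26.9   3.3] [-0.  -0.5 -1.6] 45.0 51.8
-110 15.79 [492.6  26.3   3.1] [-0.1 -0.1 -1. ] 45.0 51.8
-102 16.07 [500.7  25.9   3.1] [-0.3  0.4 -0.8] 44.7 51.8
-95 16.34 [507.7  25.6   3.1] [ 0.2  0.  -1.8] 44.6 51.8
-91 16.59 [511.4  25.4   3. ] [ 0.1  0.1 -1.9] 45.0 51.8
-88 16.84 [513.4  25.4   2.7] [-0.5  0.3 -1.1] 44.7 51.7
-86 17.09 [513.3  25.4   2.3] [-6.8 -0.5  1.4] 45.0 52.0
-84 17.34 [513.2  25.4   1.9] [-11.2  -0.1   3.4] 44.8 52.3
punch_head 0.59 [594.2  25.5 156. ]
```

View pics/c5.png

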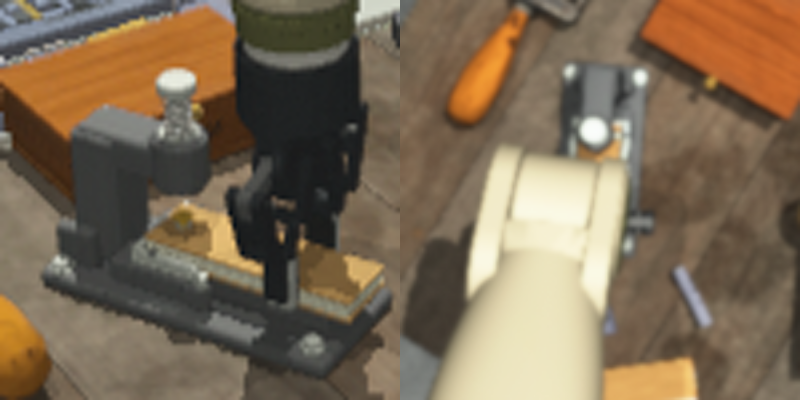

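The book met the stop (-11 N at x = 513), with the rivet visible at (183,213) just under the punch. I'll release it, check, and go for the mallet.

Run:
```python
from h import *
np.set_printoptions(precision=1,suppress=True)
t=lambda s:print(s,round(ctrl.read_time(),2),ctrl.read_ee_pos(),ctrl.read_force(),round(ctrl.read_gripper_width(),1),round(ctrl.read_finger_force(),1))
ctrl.gripper_to(62); t('open'); ctrl.hold(0.3)
p=ctrl.read_ee_pos()
ctrl.servo_line([p[0]-1,p[1],95],feed=250); t('up')
my=np.deg2rad(-4.1)
ctrl.move_ptp([463,-222,75],quat(my)); t('above mallet')
T=toolT(); c=ctrl.camera('wrist'); save(c,'w6')
for n,z in(('mallet_grip',35),('mallet',0)):
    for d in ctrl.pinpoint(n,c)[:1]: print(n,d['score'],d['point'],wonz(c,T,d['point'],z))
c=ctrl.camera('scene'); save(c,'s6')
for n,z in (('rivet_top',55),('punch_head',156)):
    for d in ctrl.pinpoint(n,c)[:1]: print(n,d['score'],onz(c,d['point'],z))
m=ctrl.cut_out('swatch_book',c)
if m:
    P=cloud(c,m[0]['mask']); Q=P[(P[:,2]>40)&(P[:,2]<49)]; print(m[0]['score'],len(Q),cv2.minAreaRect(Q[:,:2].astype(np.float32)),np.median(Q[:,2]))
c=ctrl.camera('top'); save(c,'top6')
b=cv2.imread('pics/top6.png')[140:290,210:360]; a=cv2.imread('pics/s6.png')[180:280,260:360]
cv2.imwrite('pics/c6.png',np.vstack([np.hstack([cv2.resize(a,(300,300),interpolation=2),cv2.resize(b,(300,300))]),cv2.resize(cv2.imread('pics/w6.png'),(600,300))]))
```

```text
open 17.85 [519.4  25.    3.5] [-0.1  0.6 -0. ] 62.1 0.0
up 18.67 [517.9  25.   95.8] [ 0.2  0.2 -1.1] 62.0 0.0
above mallet 19.67 [ 462.7 -221.    74.4] [-0.2 -0.1 -0.5] 61.9 0.0
mallet_grip 0.97 [323.0, 208.6] [ 465.9 -224.9   35. ]
mallet 0.59 [318.0, 125.5] [ 523.  -225.4    0. ]
rivet_top 0.36 [ 456.  -191.6   55. ]
punch_head 0.54 [604.1   9.8 156. ]
0.56 648 ((538.779296875, 23.958213806152344), (151.16648864746094, 56.96791076660156), 0.8538681864738464) 45.298657834727294
```

View pics/c6.png

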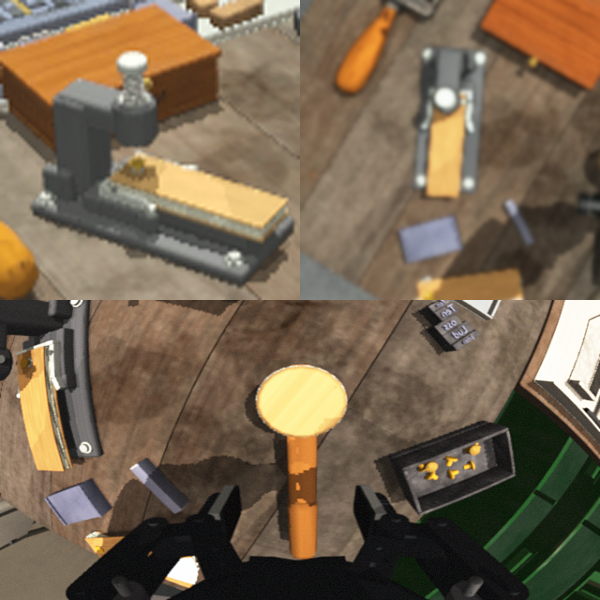

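The book lies in the nest and is released. The rivet at (138,165) sits directly below the punch column at (135,130). In the wrist view the mallet handle runs straight between the fingers, from (302,435) to (303,555). Gripping it and staging above the punch.

Run:
```python
from h import *
np.set_printoptions(precision=1,suppress=True)
t=lambda s:print(s,round(ctrl.read_time(),2),ctrl.read_ee_pos(),ctrl.read_force(),round(ctrl.read_gripper_width(),1),round(ctrl.read_finger_force(),1))
g=[465,-224]
ctrl.servo_line([*g,-14],feed=150); t('down')
ctrl.gripper_to(12,110); t('grip'); z=ctrl.read_ee_pos()[2]
np.save('zg.npy',z)
ctrl.servo_line([*g,z+60],feed=150); t('lift')
ctrl.servo_line([*g,z+205],feed=300); t('lift2')
S=np.array([600,21.5]); q=sxy(-55,0,S)
ctrl.move_ptp([*q,z+205],quat(SY)); t('stage')
c=ctrl.camera('scene'); save(c,'s7'); a=c['frame'][110:290,220:420,::-1]
c2=ctrl.camera('top')
m=ctrl.cut_out('mallet',c)
if m:
    P=cloud(c,m[0]['mask']); print(m[0]['score'],np.percentile(P,[1,50,99],axis=0))
    Q=P[P[:,0]<555]; print(cv2.fitLine(Q.astype(np.float32),cv2.DIST_HUBER,0,.01,.01).ravel())
cv2.imwrite('pics/c7.png',np.hstack([cv2.resize(a,(444,400)),cv2.resize(c2['frame'][140:290,210:360,::-1],(350,400))]))
```

```text
down 20.81 [ 465.4 -224.3  -13.5] [ 0.8 -0.2 -0.2] 61.5 0.0
grip 21.26 [ 465.6 -224.3  -13. ] [-0.3  1.8  5.7] 20.8 107.1
lift 21.82 [ 464.4 -223.6   46.3] [ 0.4 -0.  -4.7] 20.7 107.4
lift2 22.45 [ 464.1 -223.4  189.9] [-1.1  0.  -4.8] 20.6 107.5
stage 23.47 [544.5  23.4 190.9] [-0.6 -0.5 -5. ] 20.6 107.5
0.64 [[ 421.7 -394.8   20.9]
 [ 564.3   36.4  244.1]
 [ 677.3   50.1  273.7]]
[  1.   -0.   -0.  473.1  34.1 244.5]
```

View pics/c7.png

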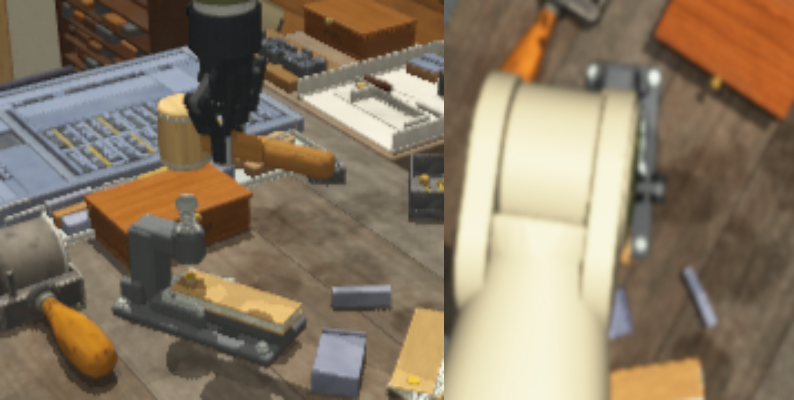

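The mallet is level and its head at (183,130) hangs above the punch head at (187,205). Its top reads z = 274, so the face is at about 204, as intended. Striking.

Run:
```python
from h import *
np.set_printoptions(precision=1,suppress=True)
z=float(np.load('zg.npy')); S=np.array([600,21.5]); q=sxy(-55,0,S)
for depth,feed in((24,300),(25,350),(25.6,350)):
    ctrl.servo_line([*q,z+188],feed=300)
    ctrl.servo_line([*q,z+156-depth],feed=feed)
    print(depth,round(ctrl.read_time(),2),ctrl.read_ee_pos()[2]-z,ctrl.read_force(),round(ctrl.read_gripper_width(),1))
ctrl.servo_line([*q,z+205],feed=300); print(ctrl.read_force())
c=ctrl.camera('scene'); save(c,'s8'); a=c['frame'][180:280,260:360,::-1]
cv2.imwrite('pics/c8.png',np.hstack([cv2.resize(a,(400,400)),cv2.resize(c['frame'][110:290,220:420,::-1],(400,400))]))
for d in ctrl.cut_out('mallet',c)[:1]: P=cloud(c,d['mask']); Q=P[(P[:,0]<700)&(P[:,2]>150)]; print(np.percentile(Q,[1,50,99],axis=0))
```

```text
24 24.2 133.39960102537785 [-1.  -0.6  1.7] 20.4
25 24.85 130.13751775592627 [-3.7 -0.   2.8] 20.6
25.6 25.51 129.20313534374438 [-4.2 -0.2  2.2] 20.7
[ 0.6  0.4 -5. ]
[[422.6  14.2 217.2]
 [528.7  37.2 242.4]
 [617.6  50.5 286.8]]
```

View pics/c8.png

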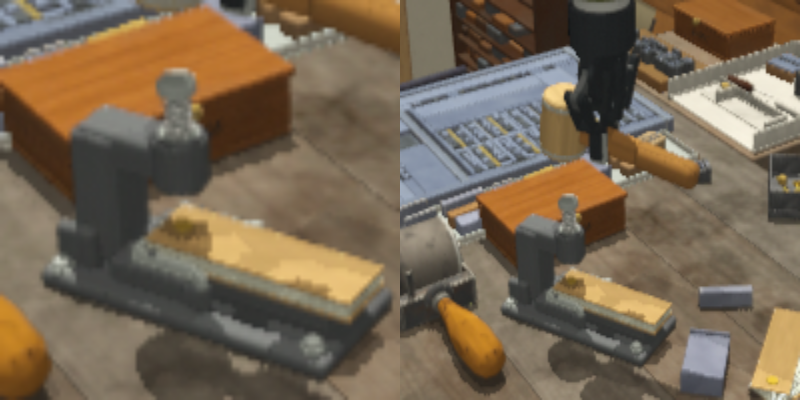

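The mallet has pitched in the grip: its head is up and its handle end down at (690,180). The blows therefore fell short of full depth. I'll measure the pitch and rivet height.

```bash
cat >> h.py <<'E'
def pitch(c):
    for d in ctrl.cut_out('mallet',c)[:1]:
        P=cloud(c,d['mask']); Q=P[(P[:,2]>150)&(P[:,0]<620)&(P[:,1]<80)&(P[:,1]>-30)]
        H=Q[Q[:,0]<510]; f=cv2.fitLine(H.astype(np.float32),cv2.DIST_HUBER,0,.01,.01).ravel(); f=f*np.sign(f[0])
        print('mallet',d['score'],len(H),'handle dir',f[:3],'at',f[3:],'head top',np.percentile(Q[Q[:,0]>560][:,2],98)); return np.arctan2(f[2],f[0])
def rivet(c):
    P=cloud(c,np.ones((400,640),bool)); m=(np.hypot(P[:,0]-596,P[:,1]-23)<14)&(P[:,2]>38)&(P[:,2]<64)
    Z=P[m][:,2]; m2=(abs(P[:,1]-23)<20)&(P[:,0]>500)&(P[:,0]<560)&(P[:,2]>38)&(P[:,2]<60); print('near rivet z',np.percentile(Z,[50,75,90,97]),len(Z),'book top',np.median(P[m2][:,2]))
    m=(np.hypot(P[:,0]-598,P[:,1]-22)<14)&(P[:,2]>120)&(P[:,2]<165); print('punch top',np.percentile(P[m][:,2],[50,95]))
E
python3 - <<'E'
from h import *
np.set_printoptions(precision=2,suppress=True)
c=ctrl.camera('scene'); print(pitch(c)); rivet(c); save(c,'s9')
b=cv2.imread('pics/s9.png')[225:245,290:325]; a=cv2.imread('pics/s6.png')[225:245,290:325]
cv2.imwrite('pics/c9.png',np.hstack([cv2.resize(x,(400,230)) for x in(a,b)]))
E
```

```text
mallet 0.58 491 handle dir [ 0.99 -0.04  0.15] at [464.04  35.44 235.43] head top 283.47972444283147
0.14850533
near rivet z [45.9  46.96 48.56 49.69] 52 book top 45.56324321108285
punch top [148.25 156.56]
```

View pics/c9.png

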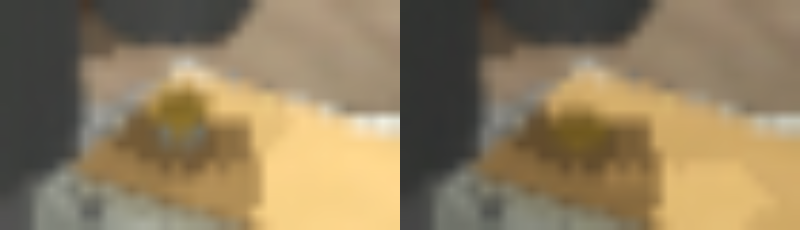

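In the crops (before on the left, now on the right), the rivet head dropped from row 103 to 128 and the grey shank is gone, so it is near home. To make sure, I'll level the mallet by pitching the tool and give deeper blows. Slip in the grip limits the force.

```bash
cat >> h.py <<'E'
def mpose(face_xy,face_z,yaw,d,zg):
    """tool pose that holds the mallet (pitched up by d in the grip) level with its face centre there"""
    Rz=R.from_euler('z',yaw); r=Rz*R.from_euler('y',d)*R.from_euler('x',np.pi); L=35-zg
    G=np.array([*face_xy,face_z+35.])+Rz.apply([-55,0,0]); p=G-r.apply([0,0,-L]); q=r.as_quat(); return p,[q[3],q[0],q[1],q[2]]
E
python3 - <<'E'
from h import *
np.set_printoptions(precision=2,suppress=True)
zg=float(np.load('zg.npy')); S=np.array([600,21.5])
ctrl.gripper_to(12,120)
d=.149
p,q=mpose(S,195,SY,d,zg); print(p); ctrl.move_ptp(p,q); print(ctrl.read_time())
for depth in(26,28,30):
    p0,_=mpose(S,185,SY,d,zg); p1,_=mpose(S,156-depth,SY,d,zg)
    ctrl.servo_line(p0,feed=300); ctrl.servo_line(p1,feed=350)
    print(depth,round(ctrl.read_time(),2),ctrl.read_ee_pos()-p1,ctrl.read_force())
p,_=mpose(S,205,SY,d,zg); ctrl.servo_line(p,feed=300)
c=ctrl.camera('scene'); print(pitch(c)); rivet(c); save(c,'s10'); print(ctrl.read_time())
b=cv2.imread('pics/s10.png'); a=cv2.imread('pics/s9.png')[225:245,290:325]
cv2.imwrite('pics/c10.png',np.vstack([np.hstack([cv2.resize(x,(400,230)) for x in(a,b[225:245,290:325])]),cv2.resize(b[110:290,220:420],(800,360))]))
E
```

```text
[537.96  24.53 182.58]
26.6083
26 27.17 [-0.85  0.13  1.76] [-1.15 -0.89  0.66]
28 27.82 [-2.38  0.19 -0.47] [-4.29 -0.11  1.13]
30 28.48 [-2.68  0.22 -0.71] [-3.11  0.44  2.02]Traceback (most recent call last):
  File "<stdin>", line 12, in <module>
  File "h.py", line 31, in pitch
    H=Q[Q[:,0]<510]; f=cv2.fitLine(H.astype(np.float32),cv2.DIST_HUBER,0,.01,.01).ravel(); f=f*np.sign(f[0])
                       ~~~~~~~~~~~^^^^^^^^^^^^^^^^^^^^^^^^^^^^^^^^^^^^^^^^^^^^^^^
cv2.error: OpenCV(4.12.0) /io/opencv/modules/imgproc/src/linefit.cpp:102: error: (-215:Assertion failed) count > 0 in function 'fitLine3D_wods'
```

```bash
cat >> h.py <<'E'
def pitch(c):
    P=cloud(c,np.ones((400,640),bool)); H=P[(P[:,0]>420)&(P[:,0]<510)&(abs(P[:,1]-28)<22)&(P[:,2]>150)&(P[:,2]<280)]
    f=cv2.fitLine(H.astype(np.float32),cv2.DIST_HUBER,0,.01,.01).ravel(); f=f*np.sign(f[0])
    Hd=P[(P[:,0]>590)&(P[:,0]<650)&(abs(P[:,1]-22)<35)&(P[:,2]>180)&(P[:,2]<310)]
    print('handle',len(H),f,'head z',np.percentile(Hd[:,2],[3,97]) if len(Hd) else None); return np.arctan2(f[2],f[0])
E
python3 - <<'E'
from h import *
np.set_printoptions(precision=2,suppress=True)
c=ctrl.camera('scene'); print(pitch(c)); rivet(c); save(c,'s10'); print(ctrl.read_time(),ctrl.read_ee_pos(),ctrl.read_force(),ctrl.read_gripper_width())
b=cv2.imread('pics/s10.png'); a=cv2.imread('pics/s9.png')[225:245,290:325]
cv2.imwrite('pics/c10.png',np.vstack([np.hstack([cv2.resize(x,(400,230)) for x in(a,b[225:245,290:325])]),cv2.resize(b[110:290,220:420],(800,360))]))
E
```

```text
handle 487 [  0.98  -0.06   0.17 463.89  35.6  236.96] head z [219.86 288.67]
0.16764814
near rivet z [45.33 47.07 48.27 48.76] 52 book top 45.58404904680885
punch top [147.81 156.6 ]
29.0417 [536.91  24.63 191.46] [ 0.72 -0.7  -4.62] 20.359600488809626
```

View pics/c10.png

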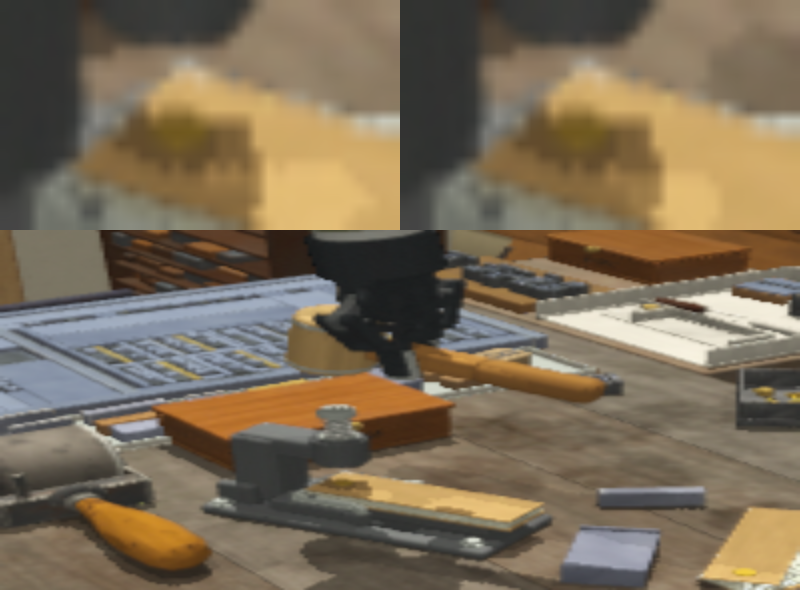

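The rivet head did not move any further (row 128 in both crops) and stands 3.2 mm above the book, so it is home, with the punch back up. I'll stand the mallet back at its old place, tilting the tool so its face is level.

Run:
```python
from h import *
np.set_printoptions(precision=2,suppress=True)
zg=float(np.load('zg.npy')); M=[518,-228]; my=np.deg2rad(-4); d=.149+.168
t=lambda s:print(s,round(ctrl.read_time(),2),ctrl.read_ee_pos(),ctrl.read_force())
p,q=mpose(M,205,my,d,zg); ctrl.move_ptp(p,q); t('over')
p,_=mpose(M,12,my,d,zg); ctrl.servo_line(p,feed=200); t('low')
f0=ctrl.read_force()[2]
for h in np.arange(9,-6,-1.5):
    p,_=mpose(M,h,my,d,zg); ctrl.servo_line(p,feed=40); f=ctrl.read_force(); print(h,f[2])
    if f[2]-f0>3.5: break
ctrl.gripper_to(24); ctrl.hold(.2); ctrl.gripper_to(45); t('released')
p=np.array(ctrl.read_ee_pos()); ctrl.servo_line(p+[0,0,110],feed=150); t('up')
for cn in('scene','top'):
    c=ctrl.camera(cn); save(c,cn+'11')
    if cn=='scene': rivet(c); sc=c
    for n,z in(('mallet',0),('type_block',0),('h_block',0),('long_reglet',0),('brayer_left',0)):
        for e in ctrl.pinpoint(n,c)[:1]: print(cn,n,round(e['score'],2),e['point'],onz(c,e['point'],z))
P=cloud(sc,np.ones((400,640),bool)); Q=P[(np.hypot(P[:,0]-518,P[:,1]+228)<32)&(P[:,2]>55)&(P[:,2]<85)]; print('head top',np.percentile(Q,[2,50,98],axis=0))
H=P[(P[:,0]>350)&(P[:,0]<470)&(abs(P[:,1]+222)<25)&(P[:,2]>20)&(P[:,2]<70)]; print('handle',np.median(H,0),cv2.fitLine(H.astype(np.float32),cv2.DIST_HUBER,0,.01,.01).ravel())
```

```text
over 30.07 [ 448.51 -222.21  194.22] [ 0.44  0.45 -3.84]
low 31.18 [ 449.18 -223.27    2.46] [ 0.53 -0.04 -3.95]
9.0 -3.9653347045653087
7.5 -3.9513879602725575
6.0 -5.0315763538431915
4.5 -4.5905428267482735
3.0 -4.1460741041810625
1.5 -4.252417119522367
0.0 -4.485225127461382
-1.5 -3.6500684489736837
-3.0 -2.5386728211693086
-4.5 5.749091492810081
released 34.43 [ 448.45 -223.13  -15.34] [-0.17  0.57 -0.61]
up 35.32 [ 448.07 -222.89   93.98] [-0.32  0.06  0.38]
near rivet z [46.   46.73 47.87 49.06] 52 book top 45.326980804190434
punch top [148.45 155.46]
scene mallet 0.83 [375.4, 214.9] [ 506.49 -226.28    0.  ]
scene type_block 0.53 [369.1, 192.1] [ 579.23 -346.93    0.  ]
scene h_block 0.98 [371.9, 278.5] [397.66  52.08   0.  ]
scene long_reglet 0.78 [384.6, 245.1] [423.7  -93.34   0.  ]
scene brayer_left 0.84 [244.8, 258.2] [724.53 119.73   0.  ]
top mallet 0.48 [366.1, 221.4] [ 518.82 -223.68    0.  ]
top type_block 0.63 [282.2, 190.3] [607.03  30.53   0.  ]
top h_block 0.8 [275.8, 258.7] [402.01  44.61   0.  ]
top long_reglet 0.75 [276.6, 258.0] [404.13  42.28   0.  ]
top brayer_left 0.59 [254.0, 151.9] [721.43 118.5    0.  ]
head top [[ 487.64 -250.23   55.58]
 [ 511.73 -218.37   68.18]
 [ 536.41 -200.07   71.54]]
handle [ 406.13 -213.08   41.48] [   1.     -0.08   -0.01  409.58 -212.99   40.2 ]
```

The mallet stands level (handle slope 0.01, head top at 70 mm), the rivet is home, the punch is up and the bystanders look unmoved. Handing in.

```bash
python3 -c "
from plant import ctrl
print(ctrl.finish_job(), ctrl.read_time())"
```

```text
the job is handed in; nothing more can be done
the job is handed in; nothing more can be done
```

The job is handed in at about 36 s of the 53 s allowed, with the book against the stop, the rivet measured home, the punch up and the mallet standing well clear, but no verdict was returned.

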